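Chuck a turned blank for carving

ROBOT

A 6-joint arm with a two-finger parallel gripper is mounted at the origin on the work surface. World frame = base frame: x ahead of the robot, y to its left, z up, the work surface at z = 0. Lengths are in m, angles in rad, forces in N, time in s.
With the tool pointing down it reaches from about 0.35 to 0.925 m from the base axis. Payload 6.4 kg.
Tool frame: the origin (TCP) lies midway between the tips of the shut fingers; the grasp point (between the pads) lies 19 mm behind it; z points along the fingers, y is the line along which they close (so a half turn about z gives the same grasp; the last joint's range is limited). The gripper opens to 85 mm and grips with 20 to 120 N. Pads are 22 mm wide; open, the fingers measure 114 mm over their backs; the gripper's body (76 mm by 85 mm) begins 54 mm behind the grasp point. The pads swing forward as they close: fully open they stand 13 mm farther back than shut.
Start: joints at [-1.442, 0.245, 1.558, -0, 1.339, -0.174], TCP at [0.194, -0.62, 0.231] pointing down, gripper open.
Joint ranges: [-3.13, 3.13], [-1.02, 2.26], [0.13, 2.54], [-0.95, 4.09], [0.21, 2.88], [-2.74, 2.74]. Speed limits (rad/s): [2.57, 2.57, 3.14, 3.14, 3.14, 3.14].

INTERFACE

Orientations are given as a unit quaternion [w, x, y, z].
In Python, from plant import ctrl gives the robot as it stands. Calls block until the motion is done:
- ctrl.reach(position, orientation): joint-space move of the TCP to a pose.
- ctrl.move_straight(position, rotation=None, max_speed=0.15): straight line of the TCP; rotation=None keeps the orientation; max_speed is the mean speed in m/s.
- ctrl.set_joints(angles): joint-space move.
- ctrl.command_gripper(opening, effort=None): finger opening in m; effort is the grip in N (None keeps the last); returns when the fingers have stopped.
- ctrl.sleep(seconds).
- ctrl.ik(position, orientation): joint angles nearest the present ones, or None.
- ctrl.read_camera(name): name is "side" or "top"; returns the picture (480x640x3 uint8, red, green, blue); there is no depth.
- ctrl.camera_info(name): a dict with "mtx" (3x3 intrinsics, pixels), "dist" ([k1, k2, p1, p2, k3] as OpenCV has them; the pictures are not rectified), "R" (3x3) and "t" (3): a world point X has camera coordinates R X + t. Camera axes: x right, y down, z forward; pixel columns grow to the right and rows downward; lengths in m; the calibration is good to about 2 mm. A picture is of the moment at which its call begins. camera_info takes no time and is no camera call.
A pose or a line that the arm cannot do raises ctrl.Unreachable and nothing moves.
- ctrl.job_done(): hands the job in; it is judged then, once.
Trained networks look in the newest picture that a camera, given by its name, has taken for a name from the list of things; names that differ only in an ending like _2 or _b are one class to them, and where a whole thing is asked for, a point or a joint stands for the part that bears it (a point fixed in the world has none). Each returns a list of dicts, best first, with "conf" (0 to 1); they miss things now and then, are a little off and sometimes report something else, mostly with a low value. They report only what shows in the picture. A call takes as long as a camera call. They do not tell look-alikes from the thing itself.
- ctrl.look_for(camera, thing): "rect" ([left, top, right, bottom] in pixels, round what is visible of it).
- ctrl.outline_of(camera, thing): "mask" (480x640 bool, what is visible of it) and "rect" ([left, top, right, bottom] in pixels, round what is visible of it).
- ctrl.mark_of(camera, thing): "centre" ([row, column] in pixels: a listed point, or the origin of a listed thing).
Readings, each from a call of its own:
- ctrl.read_clock(): time.
- ctrl.read_joint_positions(): joint angles.
- ctrl.read_joint_velocities(): joint speeds.
- ctrl.read_joint_torque(): joint torques, N m.
- ctrl.read_eef_pos(): TCP position.
- ctrl.read_orientation(): TCP orientation.
- ctrl.read_wrist_force(): force on the tool from outside, world axes, zero at the start.
- ctrl.read_moment(): the same for the moment, N m.
- ctrl.read_gripper_width(): finger opening in m.
- ctrl.read_finger_force(): force on a finger pad.
Only numpy, scipy, OpenCV 4.12 (cv2) and the standard library are available. Lean on these libraries where they do the work, as an engineer would, in place of code of your own. Each camera call takes 0.05 s, during which the arm holds its last target. There are 200 camera calls.

TASK

Take the tall straight round blank out of the crate and stand it upright between the open jaws of the carving chuck, down on the chuck's face. Then swing the sleeve's handle clockwise (seen from above) until all three jaws grip the blank firmly, and let go. Leave the other pieces standing in the crate and do not disturb the spoon, gouge and knife.

Things in the scene. Friction and masses are not known exactly. Their poses are not given: they have to be found in the camera images.
- chuck: Steel three-jaw carving chuck fixed to the table, axis upright: grey base plate 150 x 150 x 14 mm, round body, top face 100 mm across and 60 mm above the table. Origin on the chuck axis at table height, z up. The jaws lie at 0, 120 and 240 degrees from its x axis.
- chuck_seat (a point): Centre of the chuck's flat top face, on the axis, 60 mm above the table: the blank's foot stands here.
- sleeve (a joint): Angle of the sleeve, the 108 mm wide knurled ring round the chuck (23 to 45 mm above the table): 0 open, grows clockwise seen from above, stop at 1.9 rad. Moves all jaws 8 mm inward per rad; stays where left (about 3 N at the handle post turns it). The jaws touch the round blank at about 1.25 rad; a firm grip is a little beyond (some 10 N more at the post).
- sleeve_post (a point): Top centre of the handle post: an upright round steel post 18 mm in diameter, 55 mm tall (28 to 83 mm above the table), on the end of a 10 mm bar (29 to 39 mm above the table) that sticks out radially from the sleeve. The post stands 110 mm from the chuck axis and goes round with the sleeve. At sleeve angle 0 it is on the chuck's -x side.
- jaw0: Steel jaw, 15 mm wide, 26 mm high, 24 mm long radially. Origin at the foot of its flat inner face, on the chuck's top face; its x axis points outward from the chuck axis. With the sleeve at 0 the inner face is 28 mm from the axis.
- jaw1: Second jaw, the same, 120 degrees round.
- jaw2: Third jaw, the same, 240 degrees round.
- crate: Plywood crate without lid, fixed, 200 x 200 x 45 mm outside, walls and floor 8 mm. Origin at the centre of its underside, z up. Four wooden pieces of the same timber stand in it in a rough square of 80 mm pitch, in any order.
- blank: The tall straight round blank: light wooden cylinder 36 mm in diameter, 80 mm tall, 60 g, standing. Origin at the centre of its foot, z along its axis.
- square: Another piece in the crate: square wooden billet 34 x 34 x 80 mm, standing. Origin at the centre of its foot.
- stub: Another piece: short round stub 36 mm in diameter, only 34 mm tall. Origin at the centre of its foot.
- taper: Another piece: tapering round cone, 44 mm wide at the foot, 24 mm at the top, 70 mm tall. Origin at the centre of its foot.
- spoon: Bystander: wooden spoon about 200 mm long lying on the table beyond the work, between crate and chuck. Origin near its middle.
- gouge: Bystander: gouge with a round dark handle, 200 mm long, lying on the table beyond the work on the left.
- knife: Bystander: knife with a dark wooden handle, 230 mm long, lying on the table beyond the work on the right.
Not all that is in view belongs to the job. Leave any red look-alike of the blank alone.

How it is judged:
On the way, in this order (a step that is already met when the one before it is completed fails the run):
1. the blank stands let go on the chuck's face between the open jaws (horizontal distance between blank and chuck_seat below 0.012 m and z of blank in the frame of chuck_seat between -0.004 and 0.004 m and angle between blank's own z axis and vertical below 0.1 rad and contact force between the fingers and blank below 0.1 N and value of joint sleeve below 0.9 rad), for 0.2 s.
2. all three jaws grip the blank (contact force between each of jaw0, jaw1, jaw2 and blank above 2 N), for 0.2 s.
At the end, for the whole second after the job is handed in: The round blank stands upright (within 4 degrees) on the chuck's face (within 4 mm of it), within 4 mm of the axis and at rest, and each of the three jaws presses it with more than 2 N with the handle let go; the other three pieces still stand in the crate (all of step 2 and horizontal distance between blank and chuck_seat below 0.004 m and z of blank in the frame of chuck_seat between -0.004 and 0.004 m and angle between blank's own z axis and vertical below 0.07 rad and linear speed of blank below 0.02 m/s and horizontal distance between each of square, stub, taper and crate below 0.125 m and height (world z) of each of square, stub, taper below 0.02 m and angle between each of square, stub, taper's own z axis and vertical below 0.3 rad); the robot touches nothing.
It fails at once if the spoon, gouge or knife is moved more than 30 mm (distance of any of spoon, gouge, knife from where it was at the start of the episode above 0.03 m).
It also fails if it takes over 54 s, if anything falls off the work surface, if the arm or the gripper's body presses on something with over 40 N, if the wrist force passes 120 N, or if a joint passes its speed limit or range.

## Working session

There is one attempt and no reset: what is moved stays moved. The work goes in short steps, each a Python script; the robot and the scene stay as the last script left them, time stands still between calls to the robot, and variables do not carry over. Pictures are saved under pics/ and viewed, at most 10 in all, crops included, and the job is handed in when it is done.

```bash
mkdir -p pics; cat > h.py <<'E'
import numpy as np, cv2
from plant import ctrl
def und(cam,rc):
    i=ctrl.camera_info(cam); K=np.array(i["mtx"],float); d=np.array(i["dist"],float)
    p=cv2.undistortPoints(np.array([[[rc[1],rc[0]]]],float),K,d)[0,0]
    return p,np.array(i["R"],float),np.array(i["t"],float)
def tri(a,b):
    A=[];B=[]
    for cam,rc in (a,b):
        p,R,t=und(cam,rc)
        for k in (0,1):
            A.append(R[k]-p[k]*R[2]); B.append(p[k]*t[2]-t[k])
    X,r,_,_=np.linalg.lstsq(np.array(A),np.array(B),rcond=None); return X,float(np.sqrt(r[0])) if len(r) else 0
def plane(cam,rc,z):
    p,R,t=und(cam,rc); d=R.T@np.array([p[0],p[1],1]); c=-R.T@t
    return c+d*(z-c[2])/d[2]
def proj(cam,X):
    i=ctrl.camera_info(cam)
    R=np.array(i["R"],float)
    return cv2.projectPoints(np.atleast_2d(np.array(X,float)),cv2.Rodrigues(R)[0],np.array(i["t"],float),np.array(i["mtx"],float),np.array(i["dist"],float))[0][:,0]
def save(cam,name):
    im=ctrl.read_camera(cam); cv2.imwrite("pics/"+name,im[:,:,::-1]); return im
E
python3 - <<'E'
from h import *
a=save("top","t0.png"); b=save("side","s0.png")
for th in "blank square stub taper chuck_seat sleeve_post jaw0 jaw1 jaw2 crate chuck".split():
    for c in("top","side"):
        try: print(th,c,[(round(d["conf"],2),np.round(d["centre"],1).tolist(),np.round(plane(c,d["centre"],.06 if th in("chuck_seat","jaw0","jaw1","jaw2") else .083 if th=="sleeve_post" else 0.0 if th in("crate","chuck") else .008),3)[:2].tolist()) for d in ctrl.mark_of(c,th)[:3]])
        except Exception as e: print(th,c,e)
for c in("top","side"):
    i=ctrl.camera_info(c);print(c,-np.array(i["R"]).T@np.array(i["t"]))
    print([(round(d["conf"],2),np.round(d["rect"]).tolist()) for d in ctrl.look_for(c,"blank")])
E
```

```text
blank top [(0.92, [207.3, 239.7], [0.697, 0.155]), (0.81, [269.1, 244.9], [0.565, 0.145])]
blank side [(0.61, [196.7, 343.9], [0.691, 0.145]), (0.6, [206.1, 281.3], [0.557, 0.144])]
square top [(0.67, [274.4, 206.4], [0.557, 0.225])]
square side [(0.93, [183.0, 279.1], [0.563, 0.218])]
stub top [(0.49, [314.4, 244.2], [0.472, 0.148])]
stub side [(0.94, [211.3, 244.5], [0.48, 0.144]), (0.69, [352.1, 235.8], [0.434, -0.177])]
taper top [(0.91, [314.3, 206.0], [0.474, 0.226])]
taper side [(0.86, [187.1, 236.8], [0.472, 0.224])]
chuck_seat top [(0.79, [275.7, 397.0], [0.535, -0.161]), (0.69, [273.9, 206.7], [0.55, 0.215])]
chuck_seat side [(0.78, [318.0, 295.9], [0.535, -0.169]), (0.64, [306.8, 309.5], [0.56, -0.153])]
sleeve_post top [(0.58, [320.7, 432.8], [0.444, -0.222])]
sleeve_post side [(0.95, [354.5, 239.1], [0.445, -0.227])]
jaw0 top [(0.64, [271.8, 415.3], [0.542, -0.198]), (0.51, [289.8, 395.3], [0.508, -0.156]), (0.47, [262.2, 391.6], [0.563, -0.152])]
jaw0 side [(0.71, [314.2, 277.8], [0.509, -0.156]), (0.6, [333.7, 300.8], [0.537, -0.198]), (0.55, [307.2, 308.7], [0.558, -0
[... 437 characters left out ...]
8], [0.509, -0.156]), (0.6, [333.7, 300.8], [0.537, -0.198]), (0.55, [307.2, 308.7], [0.558, -0.153])]
crate top [(0.74, [292.8, 226.2], [0.518, 0.185])]
crate side [(0.71, [203.5, 260.9], [0.517, 0.17])]
chuck top [(0.82, [277.9, 398.7], [0.538, -0.173]), (0.66, [165.5, 428.4], [0.779, -0.251])]
chuck side [(0.81, [342.5, 295.7], [0.531, -0.176]), (0.68, [212.6, 244.6], [0.48, 0.149]), (0.4, [243.6, 394.7], [0.757, -0.0])]
top [0.39473235 0.00270287 1.20046813]
[(0.9, [227.0, 189.0, 246.0, 215.0]), (0.59, [232.0, 258.0, 254.0, 277.0])]
side [ 0.48922499 -0.57884257  0.67872658]
[(0.75, [337.0, 158.0, 356.0, 198.0]), (0.67, [271.0, 171.0, 291.0, 208.0]), (0.32, [379.0, 345.0, 525.0, 363.0])]
```

View pics/t0.png

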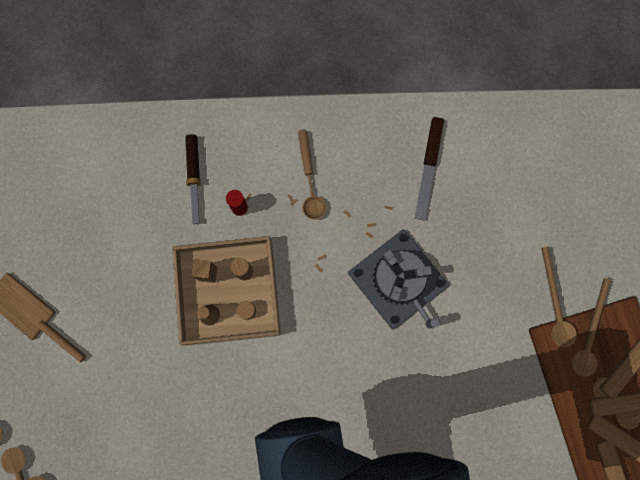

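View pics/s0.png

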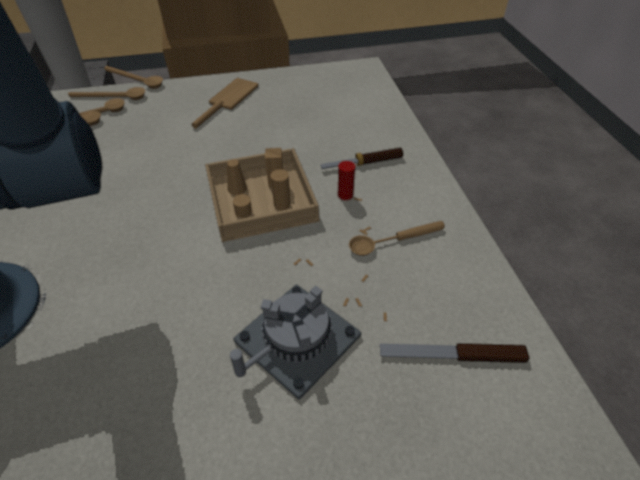

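The top view shows the crate on the left with four pieces. They are the square at about (205,270), a tall round at (241,267), a dark, narrow cone at (207,314) and the short stub at (247,310). The chuck is at (402,277) and its post at (433,322).

**What could be taken for the blank (top u,v):**
- red look-alike at (237,202): excluded, red and outside the crate
- tall round at (241,267), side (281,190): the choice, since it is straight, round and tall
- square at (205,270): no
- taper at (207,314): no
- stub at (247,310): no

Next I refine the poses and check the choice in a crop.

```bash
python3 - <<'E'
from h import *
from scipy.optimize import least_squares
a=ctrl.read_camera("top"); b=ctrl.read_camera("side")
crop=np.hstack([cv2.resize(a[225:355,165:290],(390,400)),cv2.resize(b[140:240,200:325],(400,400),interpolation=cv2.INTER_CUBIC)])
cv2.imwrite("pics/crop.png",crop[:,:,::-1])
near={"top":(240,267),"side":(281,190)}
th=np.linspace(0,2*np.pi,40)
def box(c,x,y,z0,z1,r):
    P=np.vstack([np.c_[x+r*np.cos(th),y+r*np.sin(th),0*th+z] for z in(z0,z1)])
    p=proj(c,P); return np.r_[p.min(0),p.max(0)]
def rects(name,near):
    o={}
    for c in near:
        for f in(ctrl.look_for,ctrl.outline_of):
            for d in f(c,name):
                r=np.array(d["rect"],float)
                if np.hypot((r[0]+r[2])/2-near[c][0],(r[1]+r[3])/2-near[c][1])<12: o.setdefault(c,[]).append(r)
    print(name,o); return {c:np.mean(v,0) for c,v in o.items()}
o=rects("blank",near)
s=least_squares(lambda p:np.concatenate([box(c,p[0],p[1],p[2],p[3],.018)-r-[0,0,.5,.5] for c,r in o.items()]),[.56,.145,.008,.088])
print("blank x y z0 ztop",s.x.round(4),s.fun.round(1))
def mk(name,c,near): 
    l=[d["centre"] for d in ctrl.mark_of(c,name) if np.hypot(d["centre"][1]-near[0],d["centre"][0]-near[1])<15]; return l[0] if l else None
for n,t,sd in (("blank",(243,269),(281,206)),("chuck_seat",(397,275),(296,318)),("sleeve_post",(433,321),(239,354)),("jaw0",(415,272),(301,334)),("jaw0",(395,290),(278,314)),("jaw0",(391,262),(309,307)),("chuck",(399,278),(296,342)),("square",(206,274),(279,183)),("stub",(244,314),(244,211)),("taper",(206,314),(237,187)),("crate",(226,293),(261,203))):
    p=mk(n,"top",t);q=mk(n,"side",sd)
    if p is not None and q is not None: X,r=tri(("top",p),("side",q)); print(n,X.round(4),round(r,4))
    else: print(n,p,q)
E
```

```text
blank {'top': [array([232.5, 256.3, 251.8, 277.7]), array([234.8, 255.7, 253. , 279.7])], 'side': [array([273.7, 170.3, 291.5, 211.2]), array([268.6, 169.8, 291.2, 204.9])]}
blank x y z0 ztop [0.5608 0.1421 0.0194 0.089 ] [-1.5  0.3  1.6 -0.1  0.4  0.2 -0.1 -0.2]
blank [0.5644 0.1445 0.0101] 0.0043
chuck_seat None [318.2, 293.5]
sleeve_post [ 0.4419 -0.2215  0.0861] 0.0023
jaw0 [ 0.5355 -0.1961  0.0599] 0.0043
jaw0 [ 0.5052 -0.1616  0.0651] 0.0019
jaw0 [ 0.5625 -0.1546  0.0622] 0.0006
chuck [ 5.371e-01 -1.772e-01  3.000e-04] 0.0012
square [0.5572 0.2198 0.0092] 0.0019
stub [4.749e-01 1.488e-01 2.000e-04] 0.0044
taper [ 0.4713  0.229  -0.0043] 0.0032
crate [0.5181 0.1849 0.0017] 0.0019
```

View pics/crop.png

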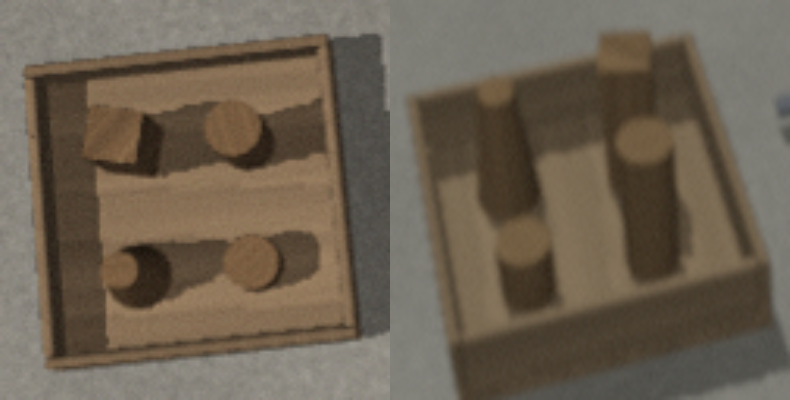

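The crop confirms it: the upper-right piece is a straight, tall cylinder. The others are the square (upper left), the cone (lower left) and the stub (lower right). The measured top is z≈0.089 m against 0.088 expected, so I grasp it.

```bash
cat >> h.py <<'E'
def q(yaw): return [0,float(np.cos(yaw/2)),float(np.sin(yaw/2)),0]
E
python3 - <<'E'
from h import *
from scipy.optimize import least_squares
obs=[]
for k in range(3):
    for c in("top","side"):
        ctrl.read_camera(c)
        for n in("chuck_seat","sleeve_post","jaw0","chuck"):
            for d in ctrl.mark_of(c,n): obs.append((c,n,d["centre"][::-1]))
def model(p):
    x,y,a=p; P={"chuck_seat":[[x,y,.06]],"chuck":[[x,y,0]],"sleeve_post":[[x-.11*np.cos(a),y-.11*np.sin(a),.083]],
     "jaw0":[[x+.028*np.cos(a+k),y+.028*np.sin(a+k),.06] for k in(0,2*np.pi/3,4*np.pi/3)]}
    pr={(c,n):proj(c,v) for c in("top","side") for n,v in P.items()}
    r=[]
    for c,n,m in obs:
        d=pr[c,n]-m; d=d[np.argmin((d**2).sum(1))]
        if n=="jaw0" or np.hypot(*d)<25: r+=list(d) if np.hypot(*d)<25 else [25,25]
        else: r+=[25,25]
    return np.array(r)
s=least_squares(model,[.535,-.168,.58],loss="soft_l1"); r=np.abs(s.fun)
print("chuck",s.x.round(4),"n",len(obs),"med px",np.median(r).round(2),[(o[0],o[1]) for o,e in zip(obs,r.reshape(-1,2)) if e.max()>6])
print(ctrl.read_clock(),ctrl.read_orientation())
for y in np.arange(-3,3.1,.5):
    j=[ctrl.ik(p,q(y)) for p in([.561,.144,.05],[.535,-.168,.1])]
    print(round(y,1),[None if v is None else round(v[5],2) for v in j])
a=s.x[2]
for off in(0,np.pi,-np.pi):
    print("post",off,[(lambda v:None if v is None else round(v[5],2))(ctrl.ik([s.x[0]+.11*np.cos(a+np.pi-t),s.x[1]+.11*np.sin(a+np.pi-t),.05],q(a+off-t))) for t in(0,.5,1,1.5)])
E
```

```text
chuck [ 0.5358 -0.1679  0.5351] n 42 med px 1.71 [('top', 'sleeve_post'), ('side', 'sleeve_post'), ('top', 'chuck'), ('side', 'jaw0'), ('top', 'sleeve_post'), ('side', 'chuck_seat'), ('side', 'jaw0')]
4.2 [-2.29556820e-05  9.88562166e-01  1.50813933e-01  1.02635562e-05]
-3.0 [np.float64(-1.66), np.float64(-2.22)]
-2.5 [np.float64(-2.16), np.float64(-2.72)]
-2.0 [np.float64(-2.66), None]
-1.5 [None, np.float64(2.56)]
-1.0 [np.float64(2.63), np.float64(2.06)]
-0.5 [np.float64(2.13), np.float64(1.56)]
0.0 [np.float64(1.63), np.float64(1.06)]
0.5 [np.float64(1.13), np.float64(0.56)]
1.0 [np.float64(0.63), np.float64(0.06)]
1.5 [np.float64(0.13), np.float64(-0.44)]
2.0 [np.float64(-0.37), np.float64(-0.94)]
2.5 [np.float64(-0.87), np.float64(-1.44)]
3.0 [np.float64(-1.37), np.float64(-1.94)]
post 0 [np.float64(0.34), np.float64(0.9), np.float64(1.52), np.float64(2.14)]
post 3.141592653589793 [None, np.float64(-2.24), np.float64(-1.62), np.float64(-1.01)]
post -3.141592653589793 [None, np.float64(-2.24), np.float64(-1.62), np.float64(-1.01)]
```

```bash
python3 - <<'E'
from h import *
ctrl.reach([.561,.144,.18],q(1.5)); ctrl.command_gripper(.062,30)
print(ctrl.read_clock())
ctrl.move_straight([.561,.144,.049]); print(ctrl.read_wrist_force())
ctrl.command_gripper(.0,30); w=ctrl.read_gripper_width(); print("w",w,ctrl.read_finger_force(),ctrl.read_wrist_force())
if w>.03: ctrl.move_straight([.561,.144,.22],max_speed=.2)
p=ctrl.read_eef_pos();print(p,ctrl.read_gripper_width(),ctrl.read_clock())
a=save("top","t1.png"); b=save("side","s1.png")
M={}
for c in("top","side"): M[c]=[(d["conf"],d["centre"]) for d in ctrl.mark_of(c,"blank")]; print(c,M[c])
for m in M["top"]:
    for n in M["side"]: print(tri(("top",m[1]),("side",n[1])))
cv2.imwrite("pics/h1.png",np.hstack([a[150:400,150:500],b[60:310,150:500]])[:,:,::-1])
E
```

```text
7.55
[0.0357145  0.08697871 0.37443935]
w 0.03416426988297615 29.868588745594025 [-0.7795701   0.32282089  5.36563016]
[0.55997472 0.14390599 0.21813263] 0.0344240882190102 9.9417
top []
side [(0.78, [137.9, 277.3]), (0.67, [195.4, 340.3]), (0.37, [182.2, 277.9])]
```

View pics/h1.png

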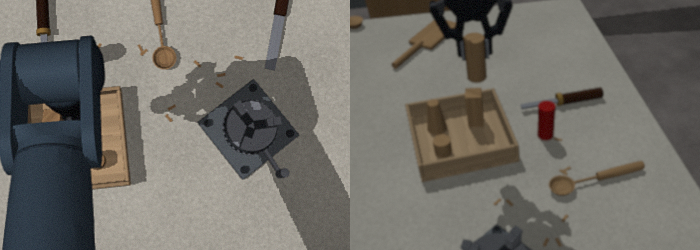

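The blank is held upright in the fingers, with its foot at side-picture (475−350+150, 80+60) ≈ (275,140). The other three pieces still stand and the crate is undisturbed. I carry it to just above the face and check.

```bash
python3 - <<'E'
from h import *
c0=[.5358,-.1679]
ctrl.reach(c0+[.22],q(1.5)); ctrl.move_straight(c0+[.125],max_speed=.15)
print(ctrl.read_eef_pos(),ctrl.read_wrist_force(),ctrl.read_clock())
b=save("side","s2.png")
m=ctrl.mark_of("side","blank"); print([(d["conf"],d["centre"]) for d in m])
print("rects",[(d["conf"],np.round(d["rect"],1)) for d in ctrl.look_for("side","blank")])
print("exp foot,top,seat",proj("side",[c0+[.084],c0+[.164],c0+[.06]]).round(1))
cv2.imwrite("pics/h2.png",cv2.resize(b[230:390,210:410],(800,640))[:600,:,::-1])
E
```

```text
[ 0.53657042 -0.16794565  0.12594985] [ 0.31902303  0.00116389 -0.25709746] 12.1167
[(0.85, [197.6, 342.8]), (0.78, [308.6, 294.3])]
rects [(0.65, array([380.6, 347.4, 527.7, 364.6])), (0.6, array([280.4, 263.4, 308.2, 316.4])), (0.59, array([335.4, 161.4, 356.1, 200.9])), (0.29, array([229.3, 314.7, 331.1, 380.2]))]
exp foot,top,seat [[295.7 308.6]
 [293.2 275.5]
 [296.3 317.5]]
```

View pics/h2.png

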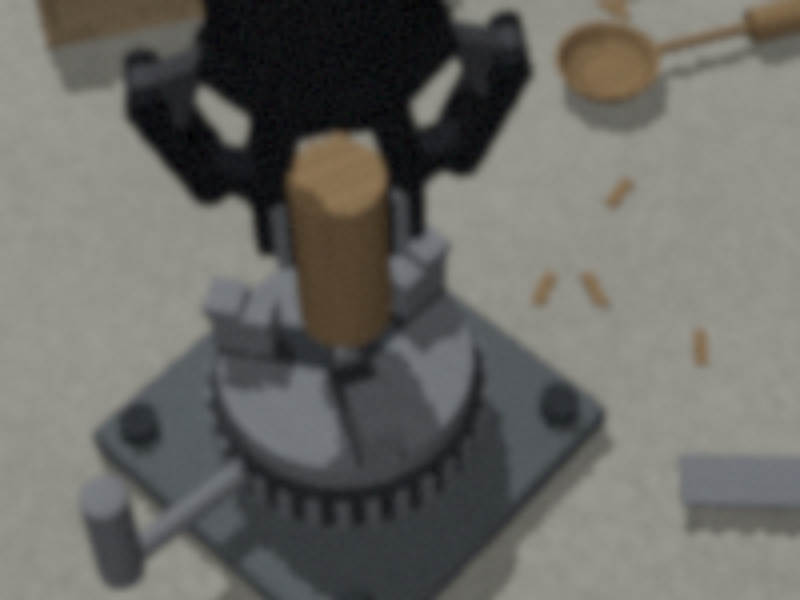

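The side crop shows the blank upright over the middle of the chuck, between the open jaws. Its near foot edge is at crop (345,340), about image (296,315). The expected foot centre was (296,309), so it matches. I lower it with a force guard and release.

```bash
python3 - <<'E'
from h import *
c0=[.5358,-.1679]
ctrl.move_straight(c0+[.106],max_speed=.1)
f0=ctrl.read_wrist_force(); z=.106
while z>.096:
    z-=.001; ctrl.move_straight(c0+[z],max_speed=.03); f=ctrl.read_wrist_force()
    if f[2]-f0[2]>4: break
print("z",z,f0,f,ctrl.read_eef_pos(),ctrl.read_clock())
ctrl.command_gripper(.05); print(ctrl.read_gripper_width(),ctrl.read_wrist_force())
ctrl.move_straight(c0+[.24],max_speed=.2)
a=[.5358-.11*np.cos(.535),-.1679-.11*np.sin(.535)]
ctrl.reach(a+[.17],q(.535)); print(ctrl.read_eef_pos(),ctrl.read_clock())
b=save("side","s3.png"); save("top","t3.png")
for c in("top","side"):
  for n in("blank","sleeve_post"): print(c,n,[(round(d["conf"],2),np.round(d["centre"],1)) for d in ctrl.mark_of(c,n)])
print("exp seat, post",proj("side",[c0+[.06],a+[.083]]).round(1),proj("top",[c0+[.06],a+[.083]]).round(1))
cv2.imwrite("pics/h3.png",cv2.resize(b[230:380,210:410],(800,600))[:,:,::-1])
E
```

```text
z 0.10099999999999999 [-0.32376935  0.42509898 -0.99800196] [-2.65691438  1.09300247  6.97321731] [ 0.53607437 -0.16804184  0.10210423] 13.8583
0.04994125712368976 [-6.58283578e-01 -1.08088019e-05 -1.45161483e+00]
[ 0.44110157 -0.22376439  0.16940695] 15.7667
top blank [(0.92, array([209.5, 238.2])), (0.67, array([270.4, 399.6]))]
top sleeve_post [(0.78, array([321.3, 434.3]))]
side blank [(0.78, array([317.5, 294.2])), (0.62, array([197.5, 344.9]))]
side sleeve_post [(0.88, array([351.2, 240.3]))]
exp seat, post [[296.3 317.5]
 [236.4 353.1]] [[400.3 275.4]
 [434.  322.1]]
```

View pics/h3.png

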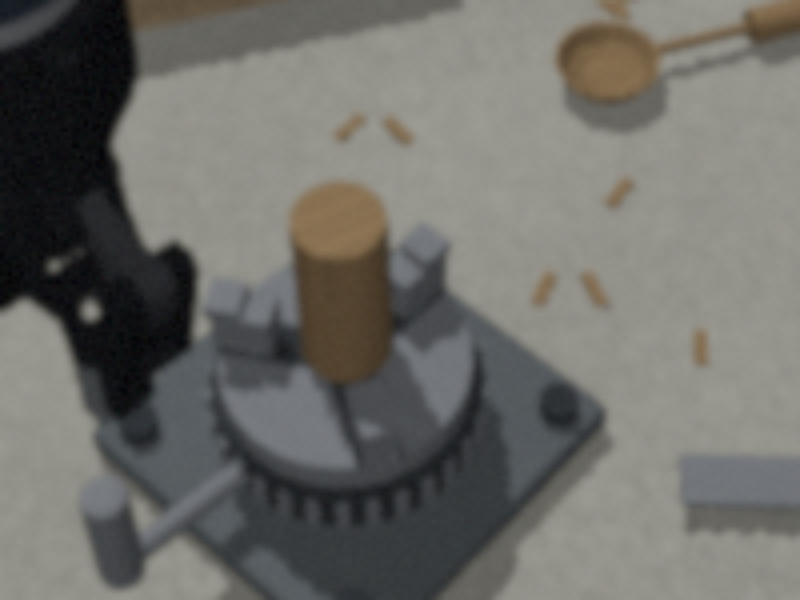

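The blank stands on the face amid the jaws, with its foot near image (296,320). The post top is at crop (108,492), image (237,353), right where the model puts it (236,353). Now I cage the post and sweep it.

```bash
python3 - <<'E'
from h import *
cx,cy,a0=.5358,-.1679,.535
def P(t): 
    f=a0+np.pi-t; return [cx+.11*np.cos(f),cy+.11*np.sin(f),.048]
def F(t):
    f=a0+np.pi-t; w=ctrl.read_wrist_force(); tan=np.array([np.sin(f),-np.cos(f)]); rad=np.array([np.cos(f),np.sin(f)])
    return -w[:2]@tan, w[:2]@rad, w[2]
ctrl.move_straight(P(0),max_speed=.12); print("down",np.round(F(0),1))
ctrl.command_gripper(.024,30); print(ctrl.read_gripper_width(),np.round(F(0),1),ctrl.read_clock())
t=0
while t<1.62:
    t+=.2 if t<.95 else .04
    ctrl.move_straight(P(t),q(a0-t),max_speed=.06 if t<1 else .04); f=F(t)
    print(round(t,2),np.round(f,1),round(ctrl.read_clock(),1))
    if f[0]>15 or abs(f[1])>25 or abs(f[2])>25: break
E
```

```text
down [ 0.1 -0.5  0.5]
0.02390477904910735 [ 0.   0.5 -0.3] 17.6
0.2 [ 0.2 -0.6 -0.4] 18.1
0.4 [ 0.1 -0.7 -0.1] 18.6
0.6 [-0.6  0.3  0.4] 19.1
0.8 [ 0.8 -0.  -0.3] 19.7
1.0 [ 0.  -0.7 -0.7] 20.4
1.04 [ 0.8 -0.9 -0.3] 20.6
1.08 [ 1.4 -1.4 -0.3] 20.9
1.12 [ 0.2 -1.   0.3] 21.1
1.16 [0.3 0.6 0.5] 21.4
1.2 [ 1.  -0.1 -0.3] 21.7
1.24 [ 1.3 -1.  -0.8] 21.9
1.28 [ 4.3 -1.8 -0.2] 22.2
1.32 [ 7.6 -2.4  0.4] 22.4
1.36 [11.2 -3.8  1.3] 22.7
1.4 [14.7 -4.3  3. ] 22.9
1.44 [18.5 -5.7  3.7] 23.2
```

Force rises cleanly from about 1.25 rad, which is jaw contact, to 18 N. I let go and check.

```bash
python3 - <<'E'
from h import *
ctrl.command_gripper(.05); print(ctrl.read_wrist_force())
p=ctrl.read_eef_pos(); ctrl.move_straight([p[0],p[1],.2],max_speed=.2)
ctrl.reach([.38,.02,.26],q(.3)); print(ctrl.read_eef_pos(),ctrl.read_wrist_force(),ctrl.read_clock())
b=save("side","s4.png"); save("top","t4.png")
m={}
for c in("top","side"):
  for n in("blank","sleeve_post"): m[c,n]=[d["centre"] for d in ctrl.mark_of(c,n)]; print(c,n,np.round(m[c,n],1).tolist())
f=.535+np.pi-1.4
print("exp",[proj(c,[[.5358,-.1679,.06],[.5358+.11*np.cos(f),-.1679+.11*np.sin(f),.083]]).round(1).tolist() for c in("top","side")])
cv2.imwrite("pics/h4.png",cv2.resize(b[130:380,200:420],(528,600))[:,:,::-1])
E
```

```text
[-2.55059783 -7.31211748 -3.85790381]
[0.37982382 0.01993119 0.2590767 ] [ 0.022465   -0.60413797  0.76802127] 25.4583
top blank [[271.0, 402.1], [206.6, 238.8]]
top sleeve_post [[316.7, 366.4], [167.6, 427.6]]
side blank [[194.7, 345.7], [318.6, 295.5]]
side sleeve_post [[278.1, 240.9]]
exp [[[400.3, 275.4], [360.4, 312.2]], [[296.3, 317.5], [243.2, 274.5]]]
```

View pics/h4.png

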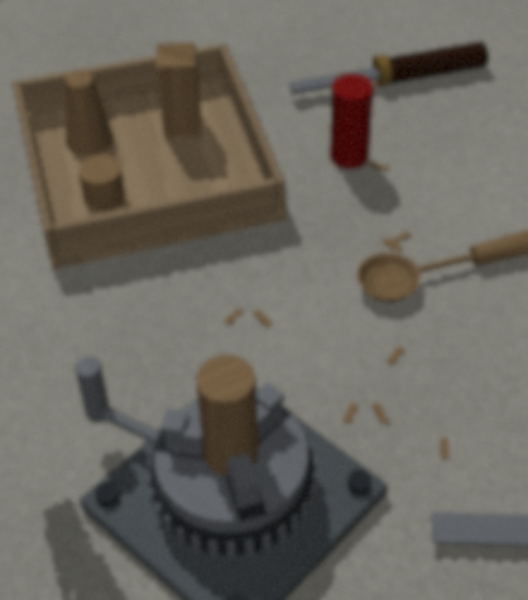

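The blank stands upright in the closed jaws, and the crate pieces and tools are undisturbed. The post top is at crop (89,363), image (237,281), slightly short of the commanded angle. I push again to verify that it holds and isn't sprung back.

```bash
python3 - <<'E'
from h import *
cx,cy,a0=.5358,-.1679,.535
def P(t,z=.048): 
    f=a0+np.pi-t; return [cx+.11*np.cos(f),cy+.11*np.sin(f),z]
def F(t):
    f=a0+np.pi-t; w=ctrl.read_wrist_force(); tan=np.array([np.sin(f),-np.cos(f)]); rad=np.array([np.cos(f),np.sin(f)])
    return -w[:2]@tan, w[:2]@rad, w[2]
for t in(1.25,1.3,1.35,1.4): print(t,proj("side",P(t,.083)).round(1),proj("top",P(t,.083)).round(1))
t=1.32
ctrl.reach(P(t,.17),q(a0-t)); ctrl.move_straight(P(t),max_speed=.12)
ctrl.command_gripper(.024,30); ctrl.sleep(.2); print(np.round(F(t),1),ctrl.read_gripper_width())
while t<1.6:
    t+=.03; ctrl.move_straight(P(t),q(a0-t),max_speed=.04); f=F(t)
    print(round(t,2),np.round(f,1),round(ctrl.read_clock(),1))
    if f[0]>21: break
ctrl.command_gripper(.05); ctrl.sleep(.2); print("open",np.round(F(t),1))
ctrl.move_straight(P(t,.2),max_speed=.2)
ctrl.reach([.38,.02,.26],q(.3)); print(ctrl.read_wrist_force(),ctrl.read_clock())
ctrl.read_camera("side");print([np.round(d["centre"],1) for d in ctrl.mark_of("side","sleeve_post")])
E
```

```text
1.25 [[236.6 281.3]] [[366.7 318.2]]
1.3 [[238.7 279. ]] [[364.5 316.3]]
1.35 [[240.9 276.7]] [[362.4 314.3]]
1.4 [[243.2 274.5]] [[360.4 312.2]]
[8.8 1.3 6.7] 0.024099732913086716
1.35 [11.7  1.7  8.1] 28.6
1.38 [14.9  0.9  9.3] 28.9
1.41 [17.1 -0.2  8.8] 29.1
1.44 [21.4 -0.5  9.7] 29.4
open [ 7.  -2.9 -2.8]
[ 0.41836071 -0.60474354 -1.01442197] 31.8
[array([281. , 238.2]), array([313.4, 305.4])]
```

The second push reached 21 N, well above the roughly 13 N needed. The post did not move back; it sits at the contact angle (about 1.26 rad), and the excess travel was arm and finger give. The arm is clear, so I hand in.

```bash
python3 -c "
from h import *
print(ctrl.job_done(),ctrl.read_clock())"
```

```text
the job is handed in; nothing more can be done
the job is handed in; nothing more can be done
```

The job is handed in at about 32 s of the 54 s limit: the blank stands in the chuck with the jaws closed on it and the handle let go, though the judge's verdict was not shown and the grip is inferred from the 21 N push on the post.

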